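Change the grinding head: rack the small one, lock the large one in the bayonet socket

ROBOT

A 6-joint arm with a two-finger parallel gripper is mounted at the origin on the work surface. World frame = base frame: x ahead of the robot, y to its left, z up, the work surface at z = 0. Lengths are in m, angles in rad, forces in N, time in s.
With the tool pointing down it reaches from about 0.275 to 1 m from the base axis. Payload 8.4 kg.
Tool frame: the origin (TCP) lies between the finger pads; the fingertips stand 14 mm ahead of it and the grasp point (between the pads) lies 5 mm behind it; x points along the fingers, y is the direction in which the jaws open and shut, and the axes are right-handed (so a half turn about x gives the same grasp; the last joint's range is limited). The gripper opens to 85 mm and grips with 20 to 120 N. Pads are 22 mm wide; open, the fingers measure 114 mm over their backs; the gripper's body (76 mm by 85 mm) begins 54 mm behind the grasp point. The pads swing forward as they close: fully open they stand 13 mm farther back than shut.
Start: joints at [-1.206, 0.353, 1.633, -0, 1.155, -0.002], TCP at [0.224, -0.583, 0.245] pointing down, gripper open.
Joint ranges: [-2.63, 2.63], [-0.92, 2.1], [0.06, 2.66], [-1.3, 4.44], [0, 2.69], [-3.02, 3.02]. Speed limits (rad/s): [2.22, 2.22, 2.79, 3.14, 3.14, 3.14].

INTERFACE

Orientations are given as a 3x3 rotation matrix whose columns are the frame's x, y, z axes.
In Python, from station import bot gives the robot as it stands.
- The arm moves only by the shell command python3 -m jog 'ROWS' [FORCE]. ROWS is JSON, a list of rows, each an object with "linear": the shift along the world's x, y, z in mm, a list of three; "twist": the turn, a rotation vector about the world's x, y, z in degrees, a list of three; "claw": the finger opening in mm, from 0 to 85.4. In form: [{"linear": [tx, ty, tz], "twist": [rx, ry, rz], "claw": claw}, ...]. A call has exactly 5 rows; each row is the pose to reach, as a shift and turn from the pose commanded when the call began; what a row does not reach only later rows make up. A row lasts 1/12 s, in which the tool goes at most 41.7 mm and 7.16 degrees, less where a joint would pass 70% of its speed; a pose out of reach is approached as far as the arm can. A call with a gripper value outside its range is refused whole. The fingers move at their own pace and stop on an object; FORCE is the grip in N (left out, the last holds). Time passes only in rows, so rows that repeat a pose let the fingers close, or fill a call up. It gives the time, the measured TCP pose, the force and the opening at its end, in the units of the state.
- bot.observe(): the state, without advancing time (a new reading comes with each control period).
- bot.get_image(name): name is "scene" or "side" or "wrist"; returns a dict with "pixels" (420x560x3 uint8, red, green, blue), "intrinsics" (3x3 intrinsics, pixels), "pose" (4x4, takes a point from camera to world coordinates); the wrist camera has in their place "hand_eye" (4x4, takes a point from camera to tool coordinates, whose origin is the TCP and whose axes are the tool frame's). Camera axes: x right, y up, looking along -z (the intrinsics and any distortion apply to the point x, -y, -z); pixel columns grow to the right and rows downward; lengths in m; the calibration is good to about 2 mm. A picture is of the moment at which its call begins: read the wrist's pose just before it. There is no depth.
- bot.sign_off(): hands the job in, once; it reports no verdict.
The state is a dict: "time": time; "q": joint angles; "joint_velocities": joint speeds; "tau": joint torques, N m; "tool_pos": TCP position; "tcp_rot": TCP orientation; "wrist_force": force on the tool from outside, world axes, zero at the start; "moment": the same for the moment, N m; "opening": finger opening in m.
Only numpy, scipy, OpenCV 4.12 (cv2) and the standard library are available. Lean on these libraries where they do the work, as an engineer would, in place of code of your own. Each camera call takes 0.05 s, during which the arm holds its last target.

TASK

First put the loose small grinding head away in the rack, standing upright in the narrow row with the other small one, and let go of it. Then fit the loose large grinding head in the green spring socket: lugs down through the slots, push it in against the spring, twist it a quarter turn clockwise (seen from above) as far as the stop, and finish while still gripping it and holding it there, since the spring turns it back if you let go. Leave the stored heads, the vase and tumbler, the oil bottle and the grey stone as they are.

Things in the scene. Friction and masses are not known exactly. Their poses are not given: they have to be found in the camera images.
- small_head: loose grinding head, SMALL wheel, upright on the bench (which head is in which place varies); 77 mm tall, 0.17-0.31 kg. Terracotta wheel 40 mm across at height 30-44 mm; below it a round steel stem 27 mm across; at its foot (height 0-6 mm) two opposite lugs, 44 mm tip to tip, 9 mm wide. Origin: centre of the foot's underside; x along the lugs, z up; a half turn about z is the same
- large_head: loose grinding head, LARGE wheel, upright on the bench (which head is in which place varies); 77 mm tall, 0.17-0.31 kg. Terracotta wheel 56 mm across at height 30-44 mm; below it a round steel stem 27 mm across; at its foot (height 0-6 mm) two opposite lugs, 44 mm tip to tip, 9 mm wide. Origin: centre of the foot's underside; x along the lugs, z up; a half turn about z is the same
- small_head_grip (a point): middle of the small head's black grip bar, 66 mm above its foot; the bar is 34 mm long (x, in line with the lugs), 16 mm thick (y), height 44-77 mm, on top of the wheel; axes as the head
- large_head_grip (a point): middle of the large head's black grip bar, 66 mm above its foot; the bar is 34 mm long (x, in line with the lugs), 16 mm thick (y), height 44-77 mm, on top of the wheel; axes as the head
- stored_small: a second small head, same shape as small_head, already standing at the far (+x) end of the rack's narrow row; to be left alone. Origin under its foot.
- stored_large: a second large head, same shape as large_head, already standing at the far (+x) end of the rack's wide row; to be left alone. Origin under its foot.
- rack: fixed wooden tray, 200 mm (x) by 141 mm (y), walls and divider 5 mm thick and 14 mm high, floor 5 mm high. Two rows along its x: narrow, for small wheels (54 mm wide, yellow discs on the floor, centre line at y = +38.5 mm), and wide, for large wheels (72 mm, blue discs, y = -29.5 mm). Origin: centre of the underside.
- small_row (a point): the free place of the rack's narrow row, on its floor (rack x = -50 mm, near the robot); axes as the rack. The stored small head stands about 100 mm farther along the row's +x.
- socket: fixed green bayonet socket with steel top plate, 84 x 84 mm and 70 mm high on a 120 x 120 mm foot 12 mm high, opening upward. Origin: centre of the underside; x along the two lug slots (a half turn is the same). A head with lugs along the slots drops in until its foot rests on a spring follower 11 mm below the mouth, lugs between the follower's dogs.
- socket_mouth (a point): centre of the mouth, level with the top plate (70 mm above the bench); axes as the socket. Round bore 32 mm across with two opposite slots along x, 14 mm wide, 50 mm tip to tip; plate 8 mm thick, hollow below. With the foot 14 mm or more below the mouth (18 to 20 mm is good) the lugs are under the plate and the head can be turned.
- plunger (a joint): how far the spring follower is pushed down, m: 0 at rest, 0.010 at the bottom stop; about 5 N at the start, 11 N at the bottom. With the lugs turned under the plate it cannot come up past about 0.003.
- follower (a joint): how far the follower, with a head seated in it, is turned clockwise seen from above, rad: 0 at rest (dogs in line with the slots), stop at 1.571. A torsion spring turns it back: 0.03 N m at 0, 0.11 N m at the stop. The lugs have about 0.2 rad of play between the dogs in all, so the follower may lag the head by 0.1 rad or so.
- vase: clear glass vase, 68 mm across, 170 mm tall, standing at the back; to be left alone. Origin under its foot.
- tumbler: green glass tumbler, 72 mm across, 95 mm tall, standing at the back; to be left alone. Origin under its foot.
- oil: oil bottle, 60 mm across, 160 mm tall, standing at the back left; to be left alone. Origin under its foot.
- dressing_stone: grey dressing stone, 100 x 40 x 22 mm, lying on the right near the robot; to be left alone. Origin: centre of its underside.

How it is judged:
On the way, in this order (a step that is already met when the one before it is completed fails the run):
1. the small head stands upright on the floor of the narrow row, let go (y of small_head in the frame of rack between 0.017 and 0.06 m and x of small_head in the frame of rack between -0.09 and 0.09 m and z of small_head in the frame of rack below 0.009 m and angle between small_head's own z axis and vertical below 0.12 rad and linear speed of small_head below 0.03 m/s and contact force between the fingers and small_head below 0.1 N), for 0.2 s.
2. the large head is in the socket and pushed down against the spring, not yet turned (horizontal distance between large_head and socket_mouth below 0.006 m and angle between large_head's own z axis and vertical below 0.12 rad and value of joint plunger above 0.002 m and value of joint follower below 0.35 rad), for 0.05 s.
At the end, for the whole second after the job is handed in: small head still, upright (0.12 rad) and released on the floor of the narrow row; large head upright in the socket within 6 mm of its axis, foot 12.5 mm or more below the mouth, plunger over 2 mm down, follower turned over 1.3 rad, fingers gripping the head with over 2 N (all of step 1 and horizontal distance between large_head and socket_mouth below 0.006 m and angle between large_head's own z axis and vertical below 0.12 rad and value of joint plunger above 0.002 m and height (world z) of large_head below 0.0575 m and value of joint follower above 1.3 rad and contact force between the fingers and large_head above 2 N); the arm keeps its last pose, push and grip.
It fails at once if a stored head is disturbed (moved more than 30 mm or tipped) (distance of any of stored_small, stored_large from where it was at the start of the episode above 0.03 m or angle between any of stored_small, stored_large's own z axis and vertical above 0.35 rad).
It fails at once if the glassware is disturbed (moved more than 30 mm or tipped) (distance of any of vase, tumbler from where it was at the start of the episode above 0.03 m or angle between any of vase, tumbler's own z axis and vertical above 0.35 rad).
It fails at once if the oil bottle or dressing stone is disturbed (moved more than 30 mm or tipped) (distance of any of oil, dressing_stone from where it was at the start of the episode above 0.03 m or angle between any of oil, dressing_stone's own z axis and vertical above 0.35 rad).
It also fails if it takes over 69 s, if anything falls off the work surface, if the arm or the gripper's body presses on something with over 40 N, if the wrist force passes 120 N, or if a joint passes its speed limit or range.

## Working session

There is one attempt and no reset: what is moved stays moved. The work goes in short steps, Python scripts to look and compute and a shell command to move; the robot and the scene stay as the last step left them, time stands still between calls to the robot, and variables do not carry over. Pictures are saved under pics/ and viewed, and the job is handed in when it is done.

```bash
mkdir -p pics; ls
python3 - <<'E'
from station import bot
import cv2
s=bot.observe();print(s['time'],s['tool_pos'],s['tcp_rot'],s['opening'],s['wrist_force'])
for n in ['scene','side','wrist']:
    d=bot.get_image(n);cv2.imwrite(f'pics/{n}0.png',d['pixels'][:,:,::-1]);print(n,{k:v for k,v in d.items() if k!='pixels'})
E
```

```text
pics
0.0 [ 0.22398585 -0.58299525  0.24456219] [[-4.98672447e-04  3.58645957e-01 -9.33473529e-01]
 [ 1.29281123e-03 -9.33472634e-01 -3.58646303e-01]
 [-9.99999040e-01 -1.38565209e-03  1.83556294e-06]] 0.08548450809009717 [-0.44867868 -0.18220524 -1.2928415 ]
scene {'intrinsics': array([[438.59912509,   0.        , 272.39436199],
       [  0.        , 438.59912509, 211.0332263 ],
       [  0.        ,   0.        ,   1.        ]]), 'pose': array([[-0.32321971, -0.71037782,  0.62521386,  1.21367344],
       [ 0.9462183 , -0.25247655,  0.20230305,  0.15942297],
       [ 0.01414024,  0.65697713,  0.75377789,  0.88696431],
       [ 0.        ,  0.        ,  0.        ,  1.        ]])}
side {'intrinsics': array([[432.49505304,   0.        , 280.62217208],
       [  0.        , 432.49505304, 212.31248646],
       [  0.        ,   0.        ,   1.        ]]), 'pose': array([[-0.78867986,  0.31388201, -0.52864181, -0.14135358],
       [-0.61467044, -0.38463577,  0.68864765,  0.83554936],
       [ 0.01281956,  0.86806302,  0.49628847,  0.72120797],
       [ 0.        ,  0.        ,  0.        ,  1.        ]])}
wrist {'intrinsics': array([[365.1398725 ,   0.        , 278.08939449],
       [  0.        , 365.1398725 , 207.72165454],
       [  0.        ,   0.        ,   1.        ]]), 'hand_eye': array([[ 7.55152894e-04,  2.88538870e-01, -9.57467885e-01,
        -1.28837888e-01],
       [ 9.99999649e-01, -5.64785151e-04,  6.18496107e-04,
         3.67151724e-04],
       [-3.62303476e-04, -9.57468016e-01, -2.88539195e-01,
        -7.35640132e-02],
       [ 0.00000000e+00,  0.00000000e+00,  0.00000000e+00,
         1.00000000e+00]])}
```

View pics/scene0.png

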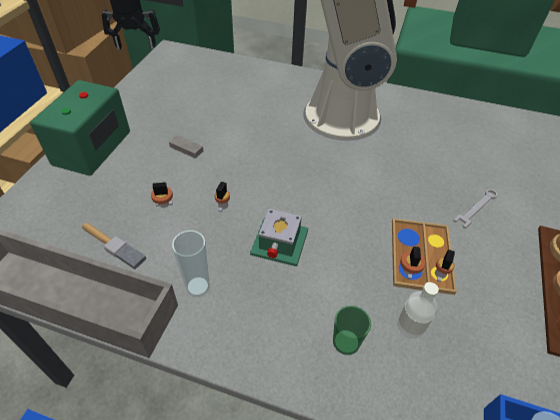

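View pics/side0.png

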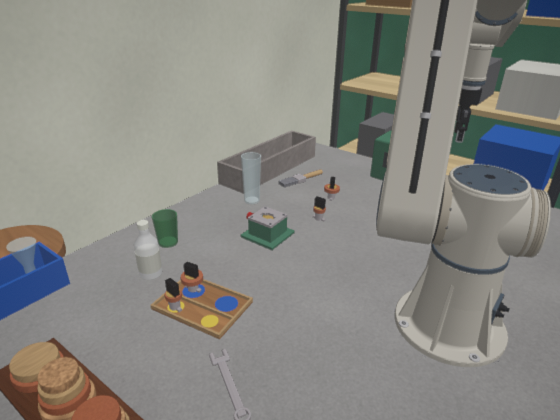

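View pics/wrist0.png

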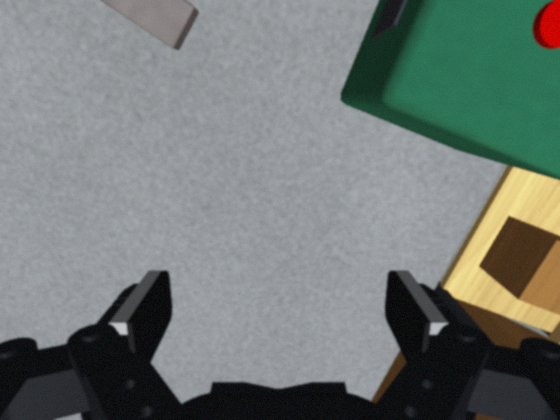

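Scene view: large head near (161,192), small head near (222,194), socket near (280,228), rack's free yellow disc near (436,241). I'll zoom in on the heads and socket next.

```bash
cat > h.py <<'E'
import numpy as np,cv2
def ray(d,uv,z,pose=None):
    K=d['intrinsics'];P=d['pose'] if pose is None else pose
    uv=np.atleast_2d(np.array(uv,float))
    c=np.c_[(uv[:,0]-K[0,2])/K[0,0],-(uv[:,1]-K[1,2])/K[1,1],-np.ones(len(uv))]
    w=c@P[:3,:3].T;o=P[:3,3]
    return o+w*((z-o[2])/w[:,2])[:,None]
def wpose(s,d):
    T=np.eye(4);T[:3,:3]=s['tcp_rot'];T[:3,3]=s['tool_pos'];return T@d['hand_eye']
def proj(d,p,pose=None):
    K=d['intrinsics'];P=d['pose'] if pose is None else pose
    c=(np.atleast_2d(p)-P[:3,3])@P[:3,:3]
    return np.c_[K[0,0]*c[:,0]/-c[:,2]+K[0,2],K[1,1]*-c[:,1]/-c[:,2]+K[1,2]]
E
python3 - <<'E'
from h import *
a=cv2.imread('pics/scene0.png');b=cv2.imread('pics/side0.png')
def z(i,x,y,w,h,s):return cv2.resize(i[y:y+h,x:x+w],None,fx=s,fy=s,interpolation=cv2.INTER_CUBIC)
cv2.imwrite('pics/z1.png',z(a,140,165,180,110,4.4))
cv2.imwrite('pics/z2.png',z(a,380,210,90,90,6))
cv2.imwrite('pics/z3.png',z(b,235,165,120,85,6))
d=None
from station import bot
d=bot.get_image('scene')
for n,uv,h in [('large',(161,196),.037),('small',(222,198),.037),('sock',(282,225),.07),('yel',(436,241),.005),('stone',(186,146),.022)]:
    print(n,ray(d,uv,h)[0])
E
```

```text
large [ 0.55730788 -0.36254373  0.037     ]
small [ 0.5100451  -0.20848274  0.037     ]
sock [ 0.5704829  -0.02365844  0.07      ]
yel [0.43858818 0.34607188 0.005     ]
stone [ 0.33856829 -0.39975368  0.022     ]
```

View pics/z1.png

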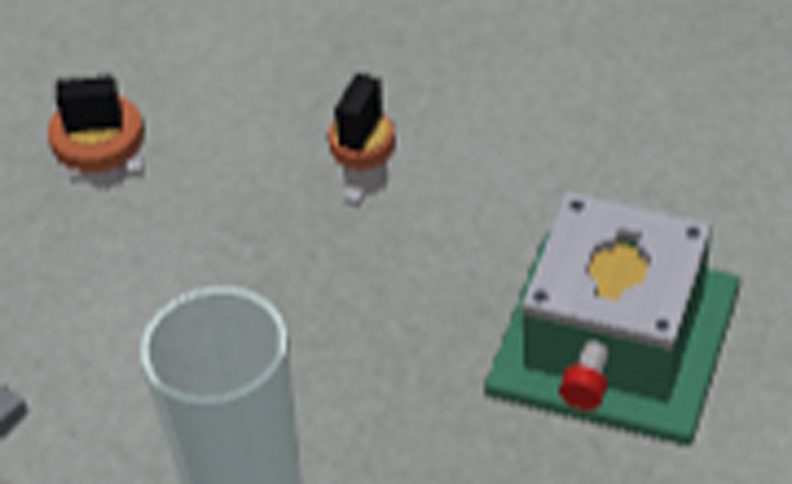

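View pics/z2.png

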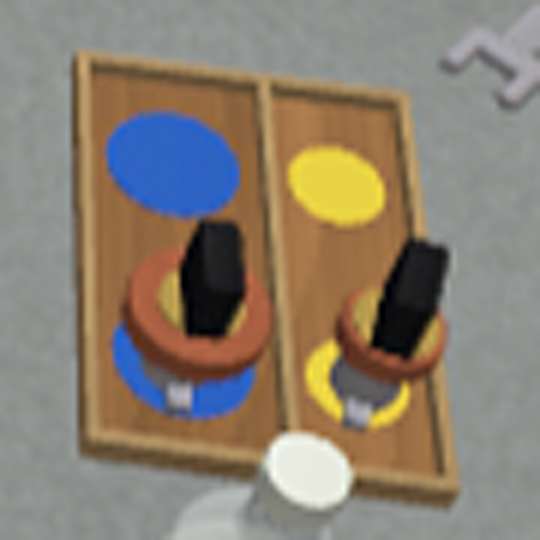

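View pics/z3.png

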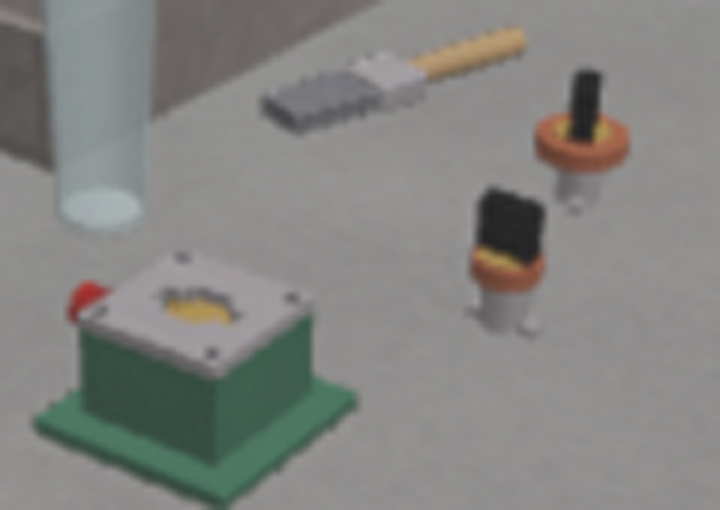

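```bash
python3 -m jog '[{"linear":[25,33,0],"twist":[0,0,0],"claw":85},{"linear":[50,66,0],"twist":[0,0,0],"claw":85},{"linear":[75,99,0],"twist":[0,0,0],"claw":85},{"linear":[100,132,0],"twist":[0,0,0],"claw":85},{"linear":[125,165,0],"twist":[0,0,0],"claw":85}]' 30
python3 -m jog '[{"linear":[25,33,0],"twist":[0,0,0],"claw":85},{"linear":[50,66,0],"twist":[0,0,0],"claw":85},{"linear":[75,99,0],"twist":[0,0,0],"claw":85},{"linear":[100,132,0],"twist":[0,0,0],"claw":85},{"linear":[125,165,0],"twist":[0,0,0],"claw":85}]'
python3 -m jog '[{"linear":[15,21,0],"twist":[0,0,0],"claw":85},{"linear":[30,42,0],"twist":[0,0,0],"claw":85},{"linear":[30,42,0],"twist":[0,0,0],"claw":85},{"linear":[30,42,0],"twist":[0,0,0],"claw":85},{"linear":[30,42,0],"twist":[0,0,0],"claw":85}]'
cat >> h.py <<'E'
def shot(name,fn):
    from station import bot
    s=bot.observe();d=bot.get_image(name)
    if name=='wrist': d['pose']=wpose(s,d)
    import pickle;pickle.dump((s,d),open('pics/'+fn+'.pkl','wb'))
    cv2.imwrite(f'pics/{fn}.png',d['pixels'][:,:,::-1])
    print(s['time'],np.round(s['tool_pos'],4),np.round(s['q'],3),np.round(s['wrist_force'],1),round(s['opening'],4))
    return s,d
def load(fn):
    import pickle;return pickle.load(open('pics/'+fn+'.pkl','rb'))
E
python3 -c "
from h import *;shot('wrist','w1')"
```

```text
time: 0.62
tool_pos: [0.3497, -0.4168, 0.2452]
tcp_rot: [[-0.0, 0.358, -0.934], [0.0, -0.934, -0.358], [-1.0, -0.0, -0.0]]
wrist_force: [0.6, -1.4, 0.2]
opening: 0.0851
time: 1.03
tool_pos: [0.4749, -0.2516, 0.2454]
tcp_rot: [[0.0, 0.359, -0.934], [-0.0, -0.934, -0.359], [-1.0, 0.0, -0.0]]
wrist_force: [-0.1, -0.9, 0.1]
opening: 0.0849
time: 1.45
tool_pos: [0.5037, -0.2117, 0.2451]
tcp_rot: [[-0.001, 0.359, -0.933], [-0.0, -0.933, -0.359], [-1.0, -0.0, 0.001]]
wrist_force: [-0.0, -0.4, 0.4]
opening: 0.0847
1.45 [ 0.5037 -0.2117  0.2451] [-0.4    0.232  1.802 -0.     1.108  0.803] [-0.  -0.4  0.4] 0.0847
```

View pics/w1.png

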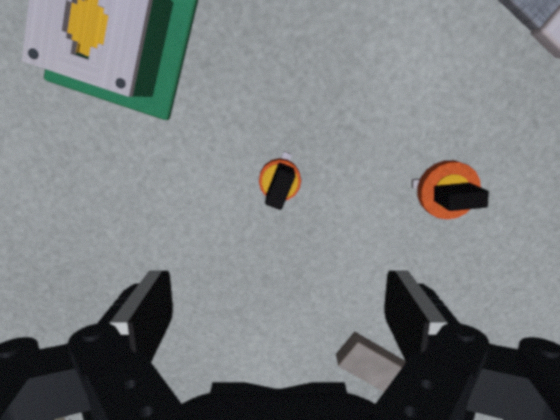

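Wrist view: small head's wheel at (280,181), its bar tilted; large head at (450,190); socket plate upper left with its mouth at (88,27).

```bash
cat >> h.py <<'E'
def heads(d,name,R=None):
    im=d['pixels'];hsv=cv2.cvtColor(im,cv2.COLOR_RGB2HSV)
    H,S,V=[hsv[:,:,i].astype(int) for i in range(3)]
    org=((H<13)&(S>130)&(V>90)).astype(np.uint8)*255
    blk=((V<45)).astype(np.uint8)*255
    cs,_=cv2.findContours(org,cv2.RETR_EXTERNAL,cv2.CHAIN_APPROX_NONE)
    for c in cs:
        if cv2.contourArea(c)<250: continue
        h=cv2.convexHull(c)
        (u,v),ax,an=cv2.fitEllipse(h)
        o=ray(d,(u,v),.040,d['pose'])[0]
        pts=ray(d,h[:,0],.037,d['pose'])
        (cx,cy),r=cv2.minEnclosingCircle((pts[:,:2]*1000).astype(np.float32))
        print(name,'wheel px',round(u),round(v),'centre',np.round(o[:2],4),'circ',round(cx,1),round(cy,1),'diam',round(2*r,1))
        m=np.zeros_like(blk);cv2.circle(m,(int(u),int(v)),int(max(ax)*.8),255,-1)
        m&=blk
        bs,_=cv2.findContours(m,cv2.RETR_EXTERNAL,cv2.CHAIN_APPROX_NONE)
        if not bs: continue
        b=max(bs,key=cv2.contourArea)
        p=(ray(d,b[:,0],.077,d['pose'])[:,:2]*1000).astype(np.float32)
        box=cv2.boxPoints(cv2.minAreaRect(p));e=box[1]-box[0];f=box[2]-box[1]
        l=e if np.linalg.norm(e)>np.linalg.norm(f) else f
        print('   bar rect ctr',np.round(box.mean(0),1),'sides',np.round([np.linalg.norm(e),np.linalg.norm(f)],1),'yaw',round(np.degrees(np.arctan2(l[1],l[0]))%180,1))
E
python3 - <<'E'
from h import *
s,d=load('w1');heads(d,'w1')
from station import bot
for n in ['scene','side']:
    dd=bot.get_image(n);heads(dd,n)
im=cv2.imread('pics/w1.png')
a=cv2.resize(im[145:225,240:320],None,fx=5,fy=5,interpolation=cv2.INTER_CUBIC)
b=cv2.resize(im[145:225,405:500],None,fx=4,fy=4,interpolation=cv2.INTER_CUBIC)
b=cv2.copyMakeBorder(b,0,80,0,0,0);cv2.imwrite('pics/z4.png',np.hstack([a,b]))
E
```

```text
w1 wheel px 449 190 centre [ 0.5529 -0.3652] circ 551.9 -366.7 diam 57.9
   bar rect ctr [ 553.5 -357.4] sides [43.7 21.4] yaw 116.2
scene wheel px 550 280 centre [0.4969 0.5946] circ 481.0 597.1 diam 300.6
   bar rect ctr [704.3 561.5] sides [2.2 1.8] yaw 176.3
side wheel px 75 396 centre [0.4609 0.6533] circ 433.6 634.8 diam 210.9
   bar rect ctr [526.4 376.6] sides [57.5 13.9] yaw 168.9
```

View pics/z4.png

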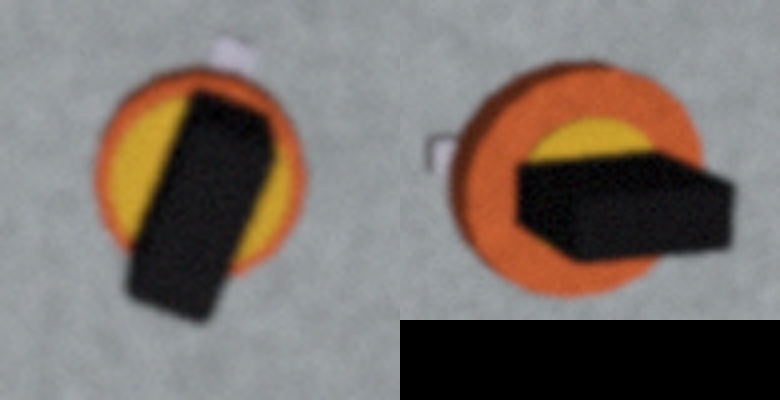

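Run:
```python
from h import *
s,d=load('w1')
def z(p,x0,y0,f): return [x0+p[0]/f,y0+p[1]/f]
def seg(a,b,h):
    P=ray(d,[a,b],h);v=(P[1]-P[0])[:2];print(np.round(P[:,:2]*1000,1).tolist(),'len',round(np.linalg.norm(v)*1000,1),'yaw',round(np.degrees(np.arctan2(v[1],v[0])),1))
S=lambda p:z(p,240,145,5)
L=lambda p:z((p[0]-400,p[1]),405,145,4)
seg(S((272,155)),S((205,322)),.077)
seg(S((130,292)),S((205,322)),.077)
seg(L((580,262)),L((730,248)),.077)
seg(L((730,248)),L((733,185)),.077)
seg(L((520,165)),L((657,153)),.044)
print('wheel small',ray(d,S((200,172)),.043),'large',ray(d,L((583,182)),.043))
print('lug small',ray(d,S((233,55)),.006),'large',ray(d,L((442,155)),.004))
# socket mouth
im=d['pixels'];hsv=cv2.cvtColor(im,cv2.COLOR_RGB2HSV)
# vase etc
from station import bot
dd=bot.get_image('scene')
print('vase',ray(dd,(197,287),0),'tumb',ray(dd,(347,340),0),'oil',ray(dd,(417,322),0))
print('rack corners',ray(dd,[(380+80/6,210+55/6),(380+408/6,210+95/6),(380+455/6,210+490/6),(380+85/6,210+440/6)],.014))
print('yellow',ray(dd,(380+336/6,210+186/6),.005))
```

```text
[[519.3, -220.3], [488.3, -220.4]] len 30.9 yaw -179.8
[[488.7, -206.7], [488.3, -220.4]] len 13.8 yaw -91.6
[[539.2, -355.0], [553.4, -383.2]] len 31.5 yaw -63.3
[[553.4, -383.2], [565.6, -376.7]] len 13.9 yaw 27.9
[[551.3, -349.4], [565.2, -377.6]] len 31.4 yaw -63.7
wheel small [[ 0.50541964 -0.21308018  0.043     ]] large [[ 0.55286385 -0.36554591  0.043     ]]
lug small [[ 0.52278505 -0.2136698   0.006     ]] large [[ 0.54376325 -0.34913811  0.004     ]]
vase [[ 7.58351078e-01 -1.68067463e-01 -1.11022302e-16]] tumb [[0.77109621 0.19030525 0.        ]] oil [[0.67873144 0.32758579 0.        ]]
rack corners [[0.41046851 0.23192168 0.014     ]
 [0.38562457 0.36915362 0.014     ]
 [0.58074287 0.40047357 0.014     ]
 [0.60550153 0.26320747 0.014     ]]
yellow [[0.43858818 0.34607188 0.005     ]]
```

Small head at (0.505, -0.2135), bar along world x; large head at (0.553, -0.3655), bar yaw about 116.5°. Next I'll align with the small head and descend.

```bash
python3 -m jog '[{"linear":[1.5,-1.5,-25],"twist":[0,0,-7],"claw":60},{"linear":[1.5,-1.5,-50],"twist":[0,0,-14],"claw":60},{"linear":[1.5,-1.5,-80],"twist":[0,0,-21],"claw":60},{"linear":[1.5,-1.5,-100],"twist":[0,0,-21],"claw":60},{"linear":[1.5,-1.5,-100],"twist":[0,0,-21],"claw":60}]' 40
python3 -c "
from h import *;s,d=shot('wrist','w2');heads(d,'w2');print(np.round(s['tcp_rot'],3))"
```

```text
time: 2.07
tool_pos: [0.5027, -0.2126, 0.1415]
tcp_rot: [[-0.006, -0.001, -1.0], [0.003, -1.0, 0.001], [-1.0, -0.003, 0.006]]
wrist_force: [-0.7, -0.5, -0.3]
opening: 0.06
2.0667 [ 0.5027 -0.2126  0.1415] [-0.403  0.359  1.89  -0.     0.899  1.169] [-0.7 -0.5 -0.3] 0.06
w2 wheel px 279 210 centre [ 0.5046 -0.2132] circ 503.4 -213.1 diam 41.0
   bar rect ctr [ 508.5 -213.4] sides [38.7 13.9] yaw 179.4
w2 wheel px 524 136 centre [ 0.5528 -0.3653] circ 551.5 -367.0 diam 59.1
   bar rect ctr [ 550.5 -347.9] sides [30.  25.2] yaw 116.8
[[-0.006 -0.001 -1.   ]
 [ 0.003 -1.     0.001]
 [-1.    -0.003  0.006]]
```

View pics/w2.png

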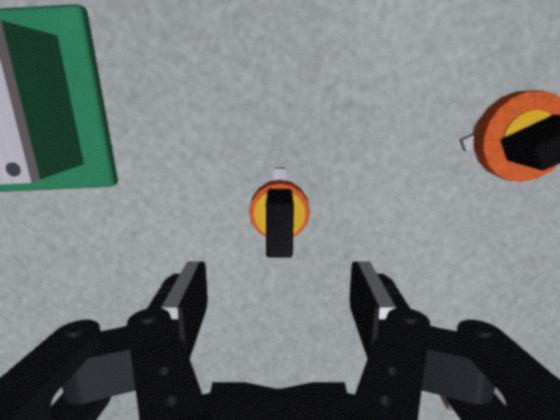

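Small head's bar at (280,222) is centred between the fingers and aligned. I'll descend and grip it.

```bash
python3 -m jog '[{"linear":[0.5,0,-30],"twist":[0,0,0],"claw":60},{"linear":[0.5,0,-60],"twist":[0,0,0],"claw":60},{"linear":[0.5,0,-82],"twist":[0,0,0],"claw":60},{"linear":[0.5,0,-82],"twist":[0,0,0],"claw":60},{"linear":[0.5,0,-82],"twist":[0,0,0],"claw":60}]' 40
python3 -m jog '[{"linear":[0,0,0],"twist":[0,0,0],"claw":5},{"linear":[0,0,0],"twist":[0,0,0],"claw":5},{"linear":[0,0,0],"twist":[0,0,0],"claw":5},{"linear":[0,0,0],"twist":[0,0,0],"claw":5},{"linear":[0,0,0],"twist":[0,0,0],"claw":5}]' 40
python3 -m jog '[{"linear":[0,0,0],"twist":[0,0,0],"claw":5},{"linear":[0,0,0],"twist":[0,0,0],"claw":5},{"linear":[0,0,0],"twist":[0,0,0],"claw":5},{"linear":[0,0,15],"twist":[0,0,0],"claw":5},{"linear":[0,0,30],"twist":[0,0,0],"claw":5}]' 40
python3 -c "
from h import *;s,d=shot('wrist','w3')"
```

```text
time: 2.53
tool_pos: [0.5063, -0.2134, 0.0641]
tcp_rot: [[-0.0, 0.0, -1.0], [0.0, -1.0, -0.0], [-1.0, -0.0, 0.0]]
wrist_force: [-0.0, 0.0, 0.9]
opening: 0.06
time: 2.95
tool_pos: [0.507, -0.2132, 0.0649]
tcp_rot: [[0.002, 0.0, -1.0], [-0.001, -1.0, -0.0], [-1.0, 0.001, -0.002]]
wrist_force: [-2.1, 0.9, 9.1]
opening: 0.0153
time: 3.37
tool_pos: [0.5055, -0.2126, 0.0936]
tcp_rot: [[-0.001, 0.0, -1.0], [0.001, -1.0, -0.0], [-1.0, -0.001, 0.001]]
wrist_force: [-0.2, 0.0, -1.2]
opening: 0.0152
3.3667 [ 0.5055 -0.2126  0.0936] [-0.401  0.431  1.916 -0.     0.796  1.169] [-0.2  0.  -1.2] 0.0152
```

View pics/w3.png

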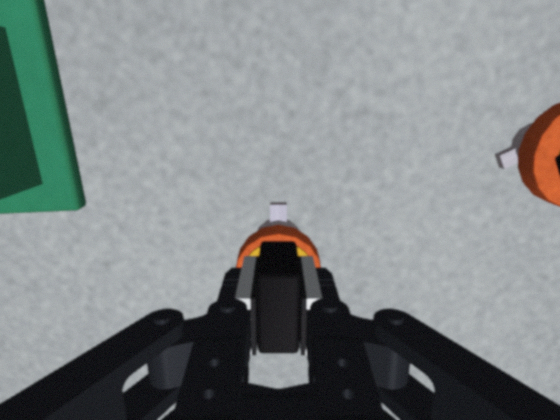

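Held: opening 15.2 mm, head lifted clear. I'll carry it over to the rack.

```bash
python3 -m jog '[{"linear":[-2,15,30],"twist":[0,0,0],"claw":5},{"linear":[-5,40,60],"twist":[0,0,0],"claw":5},{"linear":[-9,75,75],"twist":[0,0,0],"claw":5},{"linear":[-13,110,75],"twist":[0,0,3],"claw":5},{"linear":[-18,148,75],"twist":[0,0,5],"claw":5}]' 40
python3 -m jog '[{"linear":[-4,38,0],"twist":[0,0,0],"claw":5},{"linear":[-9,76,0],"twist":[0,0,2],"claw":5},{"linear":[-13,114,0],"twist":[0,0,4],"claw":5},{"linear":[-18,152,0],"twist":[0,0,4],"claw":5},{"linear":[-22,190,0],"twist":[0,0,4],"claw":5}]'
python3 -m jog '[{"linear":[-4,38,0],"twist":[0,0,0],"claw":5},{"linear":[-9,76,0],"twist":[0,0,0],"claw":5},{"linear":[-13,114,0],"twist":[0,0,0],"claw":5},{"linear":[-18,152,0],"twist":[0,0,0],"claw":5},{"linear":[-22,190,0],"twist":[0,0,0],"claw":5}]'
python3 -m jog '[{"linear":[-4,31,0],"twist":[0,0,0],"claw":5},{"linear":[-4,31,-20],"twist":[0,0,0],"claw":5},{"linear":[-4,31,-40],"twist":[0,0,0],"claw":5},{"linear":[-4,31,-40],"twist":[0,0,0],"claw":5},{"linear":[-4,31,-40],"twist":[0,0,0],"claw":5}]'
python3 -c "
from h import *;s,d=shot('wrist','w4');shot('scene','s4')
a=cv2.imread('pics/s4.png');cv2.imwrite('pics/z5.png',cv2.resize(a[150:300,340:500],None,fx=4,fy=4,interpolation=cv2.INTER_CUBIC))"
```

```text
time: 3.83
tool_pos: [0.4889, -0.0642, 0.1698]
tcp_rot: [[0.004, 0.089, -0.996], [-0.001, -0.996, -0.089], [-1.0, 0.001, -0.004]]
wrist_force: [0.1, 0.2, -2.6]
opening: 0.0154
time: 4.25
tool_pos: [0.4654, 0.1268, 0.1685]
tcp_rot: [[0.001, 0.157, -0.988], [0.0, -0.988, -0.157], [-1.0, -0.0, -0.001]]
wrist_force: [0.4, -0.2, -0.8]
opening: 0.0152
time: 4.67
tool_pos: [0.4434, 0.317, 0.1684]
tcp_rot: [[0.0, 0.157, -0.988], [0.0, -0.988, -0.157], [-1.0, -0.0, -0.0]]
wrist_force: [0.5, -0.3, -1.5]
opening: 0.0153
time: 5.08
tool_pos: [0.4393, 0.3455, 0.1276]
tcp_rot: [[-0.002, 0.157, -0.988], [-0.002, -0.988, -0.157], [-1.0, 0.001, 0.002]]
wrist_force: [1.1, -0.7, -2.0]
opening: 0.0151
5.0833 [0.4393 0.3455 0.1276] [ 0.664  0.395  1.873 -0.     0.876  2.077] [ 1.1 -0.7 -2. ] 0.0151
5.1333 [0.4401 0.3459 0.1286] [0.663 0.393 1.872 0.    0.876 2.077] [ 0.3 -0.  -2.1] 0.0152
```

View pics/w4.png

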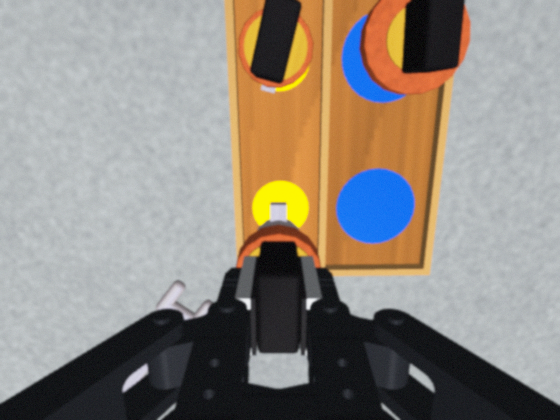

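View pics/z5.png

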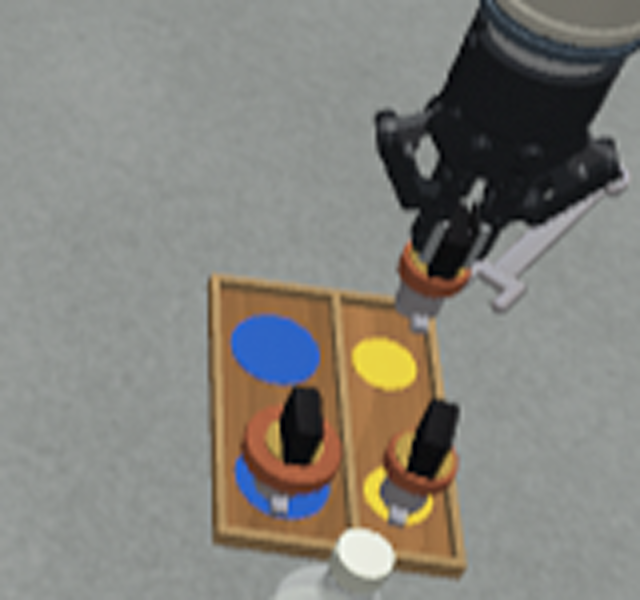

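Wrist view: the free yellow disc is at about (280,205), partly behind the held head. I'll fit it to check the offset.

```bash
python3 -c "
from h import *
s,d=load('w4')
print(ray(d,[(280,208),(252,208),(308,208),(280,180)],.005)[:,:2], ray(d,[(321,100),(321,260),(236,130),(242,250)],.014)[:,:2])"
```

```text
[[0.43694912 0.34343618]
 [0.43378285 0.36332458]
 [0.44011563 0.32354617]
 [0.4572625  0.346705  ]] [[0.51468293 0.32957057]
 [0.40541431 0.30830703]
 [0.48756902 0.38065228]
 [0.40420534 0.36587528]]
```

```bash
python3 -m jog '[{"linear":[-1,-1,-20],"twist":[0,0,0],"claw":5},{"linear":[-2,-2,-40],"twist":[0,0,0],"claw":5},{"linear":[-2,-2,-52],"twist":[0,0,0],"claw":5},{"linear":[-2,-2,-57],"twist":[0,0,0],"claw":5},{"linear":[-2,-2,-59],"twist":[0,0,0],"claw":5}]'
python3 -m jog '[{"linear":[0,0,0],"twist":[0,0,0],"claw":5},{"linear":[0,0,0],"twist":[0,0,0],"claw":20},{"linear":[0,0,0],"twist":[0,0,0],"claw":30},{"linear":[0,0,0],"twist":[0,0,0],"claw":36},{"linear":[0,0,0],"twist":[0,0,0],"claw":36}]'
python3 -c "
from h import *;shot('scene','s5')
a=cv2.imread('pics/s5.png');cv2.imwrite('pics/z6.png',cv2.resize(a[180:300,360:480],None,fx=5,fy=5,interpolation=cv2.INTER_CUBIC))"
```

```text
time: 5.6
tool_pos: [0.4382, 0.3437, 0.0698]
tcp_rot: [[-0.001, 0.156, -0.988], [-0.001, -0.988, -0.156], [-1.0, 0.001, 0.001]]
wrist_force: [-7.0, -6.5, 24.0]
opening: 0.0151
time: 6.02
tool_pos: [0.4385, 0.3443, 0.0698]
tcp_rot: [[0.001, 0.157, -0.988], [0.001, -0.988, -0.157], [-1.0, -0.001, -0.001]]
wrist_force: [-0.7, -1.0, -0.4]
opening: 0.0358
6.0167 [0.4385 0.3443 0.0698] [0.663 0.477 1.909 0.    0.754 2.076] [-0.7 -1.  -0.4] 0.0358
```

View pics/z6.png

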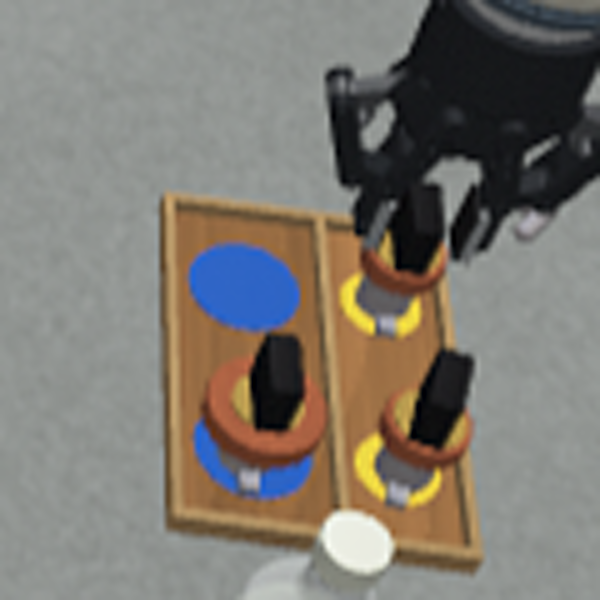

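Small head stands upright on the yellow disc, jaws clear on both sides. I'll retreat upward and head for the socket, turning on the way.

```bash
python3 -m jog '[{"linear":[0,0,30],"twist":[0,0,0],"claw":36},{"linear":[0,0,65],"twist":[0,0,0],"claw":36},{"linear":[5,0,100],"twist":[0,0,7],"claw":60},{"linear":[10,-20,130],"twist":[0,0,14],"claw":60},{"linear":[15,-45,155],"twist":[0,0,21],"claw":60}]'
python3 -m jog '[{"linear":[6,-36,5],"twist":[0,0,7],"claw":60},{"linear":[16,-72,10],"twist":[0,0,14],"claw":60},{"linear":[27,-108,15],"twist":[0,0,21],"claw":60},{"linear":[38,-144,15],"twist":[0,0,28],"claw":60},{"linear":[50,-180,15],"twist":[0,0,35],"claw":60}]'
python3 -m jog '[{"linear":[10,-36,0],"twist":[0,0,7],"claw":60},{"linear":[20,-72,0],"twist":[0,0,14],"claw":60},{"linear":[30,-108,0],"twist":[0,0,21],"claw":60},{"linear":[40,-130,0],"twist":[0,0,28],"claw":60},{"linear":[45,-140,0],"twist":[0,0,35],"claw":60}]'
python3 -c "
from h import *;s,d=shot('wrist','w5');print(np.round(s['tcp_rot'],3))"
```

```text
time: 6.48
tool_pos: [0.4538, 0.3001, 0.227]
tcp_rot: [[0.002, 0.507, -0.862], [0.002, -0.862, -0.507], [-1.0, -0.0, -0.003]]
wrist_force: [1.3, 0.1, 0.7]
opening: 0.0599
time: 6.9
tool_pos: [0.502, 0.1224, 0.24]
tcp_rot: [[0.001, 0.893, -0.449], [0.0, -0.449, -0.893], [-1.0, 0.001, -0.001]]
wrist_force: [-0.3, 0.1, -0.3]
opening: 0.06
time: 7.32
tool_pos: [0.5476, -0.0194, 0.2395]
tcp_rot: [[0.001, 0.992, 0.126], [-0.001, 0.126, -0.992], [-1.0, 0.001, 0.001]]
wrist_force: [0.7, 0.0, -0.1]
opening: 0.0601
7.3167 [ 0.5476 -0.0194  0.2395] [-3.800e-02  2.390e-01  1.806e+00 -1.000e-03  1.096e+00 -1.630e-01] [ 0.7  0.  -0.1] 0.0601
[[ 0.001  0.992  0.126]
 [-0.001  0.126 -0.992]
 [-1.     0.001  0.001]]
```

View pics/w5.png

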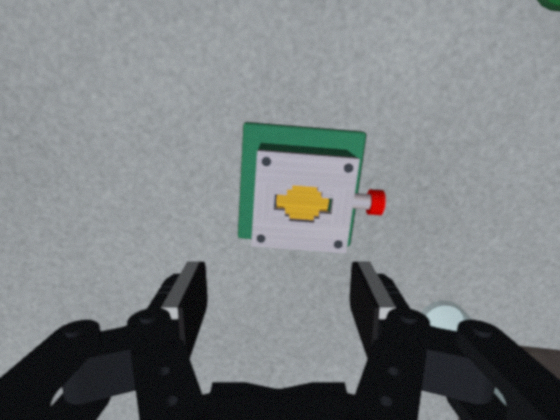

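Wrist view: socket plate around (304,201), mouth at (302,203), slots across the picture. I'll fit the plate and the screws.

```bash
cat > sock.py <<'E'
from h import *
def sock(fn):
    s,d=load(fn);im=d['pixels'];hsv=cv2.cvtColor(im,cv2.COLOR_RGB2HSV)
    H,S,V=[hsv[:,:,i].astype(int) for i in range(3)]
    # opening: everything non-plate inside the plate; plate = purple-grey bright
    green=((H>60)&(H<95)&(S>90)).astype(np.uint8)*255
    cs,_=cv2.findContours(green,cv2.RETR_EXTERNAL,cv2.CHAIN_APPROX_NONE)
    g=max([c for c in cs],key=cv2.contourArea);
    cv2.imwrite('pics/'+fn+'_z.png',0) if 0 else None
    yel=((H>15)&(H<32)&(S>140)&(V>80)).astype(np.uint8)*255
    cs,_=cv2.findContours(yel,cv2.RETR_EXTERNAL,cv2.CHAIN_APPROX_NONE)
    y=max(cs,key=cv2.contourArea)
    x0,y0,w,h=cv2.boundingRect(y)
    return s,d,(x0,y0,w,h)
if __name__=='__main__':
    import sys
    fn=sys.argv[1];s,d,b=sock(fn);print(b)
    x,y=b[0]+b[2]//2-65,b[1]+b[3]//2-65
    a=d['pixels'][max(0,y):y+130,max(0,x):x+130,::-1];print(x,y)
    cv2.imwrite('pics/'+fn+'_z.png',cv2.resize(a,None,fx=4.5,fy=4.5,interpolation=cv2.INTER_CUBIC))
E
python3 sock.py w5
```

```text
(276, 186, 53, 34)
237 138
```

View pics/w5_z.png

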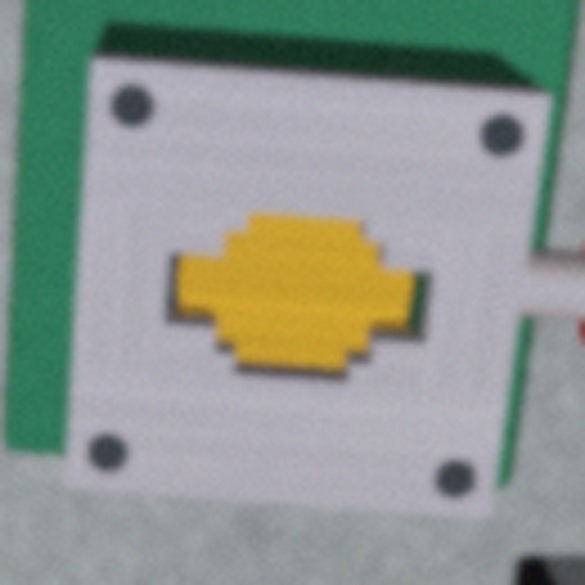

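Run:
```python
from h import *
s,d=load('w5')
f=lambda p:[(237+a/4.5-.4,138+b/4.5-.4) for a,b in p]
for n,p in [('screws',[(132,106),(501,135),(107,453),(455,479)]),('corn',[(92,57),(552,92),(66,487),(492,517)]),('slot',[(172,255),(430,272),(168,321),(424,340)]),('bore',[(250,212),(363,222),(237,374),(346,378)])]:
    P=ray(d,f(p),.07)[:,:2]*1000
    a=[np.degrees(np.arctan2(*(P[j]-P[i])[::-1])) for i,j in [(0,1),(2,3),(0,2),(1,3)]]
    print(n,np.round(P.mean(0),1),np.round(a,1),np.round([np.linalg.norm(P[1]-P[0]),np.linalg.norm(P[2]-P[0])],1))
```

```text
screws [570.6 -30. ] [  2.7   2.6 -87.4 -87.2] [67.9 68.1]
corn [570.8 -29.5] [  2.9   2.9 -87.2 -87.1] [83.9 84.2]
slot [570.5 -29.7] [  3.3   2.8 -86.3 -85.2] [48.6 13. ]
bore [570.6 -29.8] [  2.1   5.  -86.6 -87. ] [21.2 31.9]
```

Socket mouth at (0.5706, -0.0298), slot yaw 2.8°, consistent across screws, corners and slot. I'll go to the large head now.

```bash
python3 -m jog '[{"linear":[0,-38,0],"twist":[0,0,6],"claw":60},{"linear":[0,-76,0],"twist":[0,0,12],"claw":60},{"linear":[0,-114,0],"twist":[0,0,19],"claw":60},{"linear":[0,-152,0],"twist":[0,0,19],"claw":60},{"linear":[2,-190,0],"twist":[0,0,19],"claw":60}]'
python3 -m jog '[{"linear":[0,-38,0],"twist":[0,0,0],"claw":60},{"linear":[0,-76,0],"twist":[0,0,0],"claw":60},{"linear":[2,-114,0],"twist":[0,0,0],"claw":60},{"linear":[2,-152,-20],"twist":[0,0,0],"claw":60},{"linear":[2,-155,-50],"twist":[0,0,0],"claw":60}]'
python3 -m jog '[{"linear":[0,0,-30],"twist":[0,0,0],"claw":60},{"linear":[0,0,-45],"twist":[0,0,0],"claw":60},{"linear":[0,0,-45],"twist":[0,0,0],"claw":60},{"linear":[0,0,-45],"twist":[0,0,0],"claw":60},{"linear":[0,0,-45],"twist":[0,0,0],"claw":60}]'
python3 -c "
from h import *;s,d=shot('wrist','w6');print(np.round(s['tcp_rot'],3));heads(d,'w6')"
```

```text
time: 7.78
tool_pos: [0.5482, -0.2071, 0.2394]
tcp_rot: [[-0.0, 0.899, 0.437], [0.0, 0.437, -0.899], [-1.0, 0.0, -0.0]]
wrist_force: [0.7, 0.5, -0.3]
opening: 0.0602
time: 8.2
tool_pos: [0.5526, -0.3674, 0.1921]
tcp_rot: [[0.007, 0.901, 0.434], [-0.006, 0.434, -0.901], [-1.0, 0.003, 0.008]]
wrist_force: [0.2, 0.5, -0.0]
opening: 0.0597
time: 8.62
tool_pos: [0.5517, -0.361, 0.1457]
tcp_rot: [[0.001, 0.899, 0.438], [-0.001, 0.438, -0.899], [-1.0, 0.001, 0.001]]
wrist_force: [0.5, 0.7, 0.8]
opening: 0.06
8.6167 [ 0.5517 -0.361   0.1457] [-0.582  0.505  1.638  0.     0.997 -1.035] [0.5 0.7 0.8] 0.06
[[ 0.001  0.899  0.438]
 [-0.001  0.438 -0.899]
 [-1.     0.001  0.001]]
w6 wheel px 276 216 centre [ 0.5519 -0.3648] circ 552.5 -366.3 diam 57.7
   bar rect ctr [ 550.4 -361.5] sides [39.8 14.2] yaw 116.8
```

View pics/w6.png

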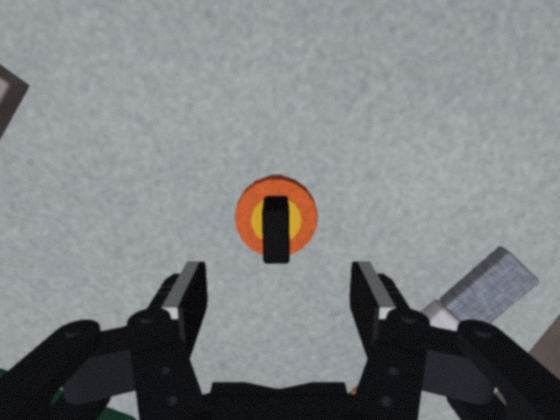

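Large head's bar centred at (276,230) and aligned with the jaws. I'll descend and grip.

```bash
python3 -m jog '[{"linear":[0.5,-4,-25],"twist":[0,0,0.8],"claw":60},{"linear":[0.5,-4,-50],"twist":[0,0,0.8],"claw":60},{"linear":[0.5,-4,-70],"twist":[0,0,0.8],"claw":60},{"linear":[0.5,-4,-79],"twist":[0,0,0.8],"claw":60},{"linear":[0.5,-4,-79],"twist":[0,0,0.8],"claw":60}]'
python3 -m jog '[{"linear":[0,0,0],"twist":[0,0,0],"claw":5},{"linear":[0,0,0],"twist":[0,0,0],"claw":5},{"linear":[0,0,0],"twist":[0,0,0],"claw":5},{"linear":[0,0,0],"twist":[0,0,0],"claw":5},{"linear":[0,0,0],"twist":[0,0,0],"claw":5}]' 70
python3 -m jog '[{"linear":[0,0,0],"twist":[0,0,0],"claw":5},{"linear":[0,0,0],"twist":[0,0,0],"claw":5},{"linear":[0,0,15],"twist":[0,0,0],"claw":5},{"linear":[0,0,40],"twist":[0,0,0],"claw":5},{"linear":[0,0,70],"twist":[0,0,0],"claw":5}]' 70
python3 -m jog '[{"linear":[0,10,25],"twist":[0,0,0],"claw":5},{"linear":[1,40,50],"twist":[0,0,7],"claw":5},{"linear":[2,75,55],"twist":[0,0,14],"claw":5},{"linear":[3,110,55],"twist":[0,0,21],"claw":5},{"linear":[5,145,55],"twist":[0,0,28],"claw":5}]'
python3 -c "
from station import bot;print(bot.observe()['tool_pos'])"
```

```text
time: 9.08
tool_pos: [0.5508, -0.3645, 0.0645]
tcp_rot: [[-0.001, 0.893, 0.451], [0.001, 0.451, -0.893], [-1.0, -0.001, -0.001]]
wrist_force: [-1.1, -0.5, -0.1]
opening: 0.0601
time: 9.5
tool_pos: [0.5523, -0.3657, 0.067]
tcp_rot: [[0.002, 0.893, 0.451], [-0.002, 0.451, -0.893], [-1.0, 0.001, 0.003]]
wrist_force: [0.0, -0.0, 6.3]
opening: 0.0148
time: 9.92
tool_pos: [0.5499, -0.3641, 0.1344]
tcp_rot: [[-0.003, 0.893, 0.451], [0.002, 0.451, -0.893], [-1.0, -0.002, -0.003]]
wrist_force: [0.6, -0.4, -2.9]
opening: 0.0148
time: 10.33
tool_pos: [0.556, -0.2189, 0.1914]
tcp_rot: [[0.001, 0.572, 0.82], [-0.001, 0.82, -0.572], [-1.0, 0.0, 0.001]]
wrist_force: [0.4, -0.2, -3.4]
opening: 0.0148
[ 0.55598909 -0.21888644  0.19139301]
```

```bash
python3 -m jog '[{"linear":[3,38,0],"twist":[0,0,7],"claw":5},{"linear":[6,76,0],"twist":[0,0,14],"claw":5},{"linear":[9,114,0],"twist":[0,0,21],"claw":5},{"linear":[11,152,0],"twist":[0,0,28],"claw":5},{"linear":[13.6,180,0],"twist":[0,0,35],"claw":5}]'
python3 -m jog '[{"linear":[0,10,-10],"twist":[0,0,3],"claw":5},{"linear":[0,10,-30],"twist":[0,0,3],"claw":5},{"linear":[0,10,-35],"twist":[0,0,3],"claw":5},{"linear":[0,10,-35],"twist":[0,0,3],"claw":5},{"linear":[0,10,-35],"twist":[0,0,3],"claw":5}]'
python3 -c "
from h import *;s,d=shot('wrist','w7');print(np.round(s['tcp_rot'],3));shot('scene','s7');shot('side','e7')
f=lambda p,x,y,w:cv2.resize(cv2.imread(p)[y:y+w,x:x+w],(400,400),interpolation=cv2.INTER_CUBIC)
cv2.imwrite('pics/z7.png',np.hstack([f('pics/s7.png',230,165,100),f('pics/e7.png',220,165,100)]))"
```

```text
time: 10.75
tool_pos: [0.5692, -0.0372, 0.1906]
tcp_rot: [[-0.0, -0.003, 1.0], [0.001, 1.0, 0.003], [-1.0, 0.001, -0.0]]
wrist_force: [0.2, -0.8, -3.0]
opening: 0.0145
time: 11.17
tool_pos: [0.5696, -0.0304, 0.1554]
tcp_rot: [[-0.001, -0.048, 0.999], [-0.0, 0.999, 0.048], [-1.0, -0.0, -0.001]]
wrist_force: [0.8, -0.6, -3.1]
opening: 0.0149
11.1667 [ 0.5696 -0.0304  0.1554] [-0.056  0.372  1.831 -0.     0.94  -1.675] [ 0.8 -0.6 -3.1] 0.0149
[[-0.001 -0.048  0.999]
 [-0.     0.999  0.048]
 [-1.    -0.    -0.001]]
11.2167 [ 0.5701 -0.0306  0.1559] [-0.056  0.371  1.83  -0.     0.94  -1.675] [-0.8 -0.2 -3.3] 0.015
11.2667 [ 0.5703 -0.0307  0.1561] [-0.056  0.371  1.83  -0.     0.939 -1.675] [ 0.2  0.5 -2.3] 0.0147
```

View pics/z7.png

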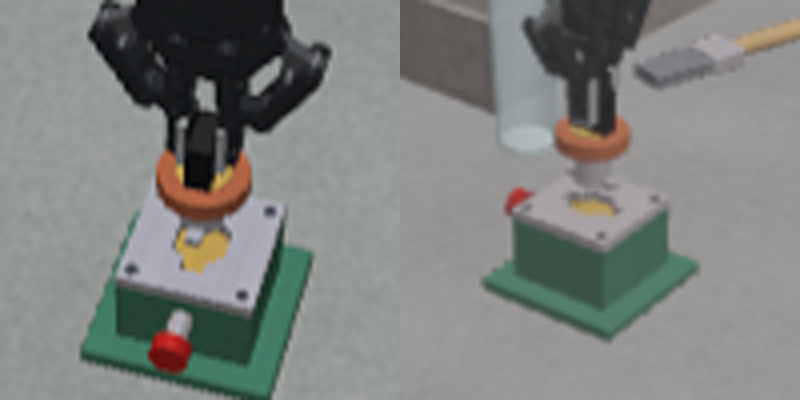

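View pics/w7.png

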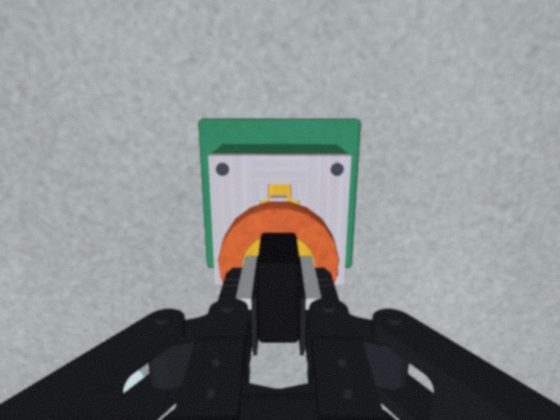

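Wrist view: slot at (279,191), wheel centred at (279,255), aligned sideways. I'll check the other axis in the scene and side views.

Run:
```python
from h import *
for fn,box,(x0,y0) ,xo in [('s7',(255,190,50,40),(230,165),0),('e7',(250,185,40,30),(220,165),400)]:
    s,d=load(fn)
    im=d['pixels'];hsv=cv2.cvtColor(im,cv2.COLOR_RGB2HSV).astype(int);H,S,V=hsv[...,0],hsv[...,1],hsv[...,2]
    m=((H<13)&(S>110)&(V>80)).astype(np.uint8);k=np.zeros_like(m);x,y,w,h=box;k[y:y+h,x:x+w]=1;m*=k
    ys,xs=np.nonzero(m);print(fn,'orange px',xs.min(),xs.max(),ys.min(),ys.max())
    hull=cv2.convexHull(np.c_[xs,ys].astype(np.float32))[:,0]
    # predicted silhouette of wheel at TCP
    t=np.linspace(0,2*np.pi,200);T=s['tool_pos'];f=T[2]-.067
    P=np.vstack([np.c_[T[0]+.028*np.cos(t),T[1]+.028*np.sin(t),0*t+f+z] for z in (.03,.044)])
    q=proj(d,P);print(' pred bbox',np.round([q[:,0].min(),q[:,0].max(),q[:,1].min(),q[:,1].max()],1))
    c=proj(d,np.array([[.5706,-.0298,.07],[.5706,-.0298,.0]]));print(' mouth pred',np.round(c,1))
    # socket screws pred
    a=np.radians(2.8);R=np.array([[np.cos(a),-np.sin(a)],[np.sin(a),np.cos(a)]])
    for sx in(-1,1):
        for sy in(-1,1):
            p=np.r_[np.array([.5706,-.0298])+R@np.array([.034*sx,.034*sy]),.07];u=proj(d,p)[0];print('  screw',np.round((u-[x0,y0])*4+[xo,0]))
```

```text
s7 orange px 269 292 202 219
 pred bbox [267.8 292.2 197.9 220. ]
 mouth pred [[279.6 224.4]
 [278.8 241.9]]
  screw [160. 184.]
  screw [267. 209.]
  screw [128. 267.]
  screw [239. 293.]
e7 orange px 250 276 195 214
 pred bbox [258.6 277.8 192.2 205.4]
 mouth pred [[268.  215.3]
 [268.  235. ]]
  screw [655. 196.]
  screw [602. 234.]
  screw [583. 170.]
  screw [528. 206.]
```

Views agree to under a pixel (~1 mm). I'll lower it in steps, watching the force.

```bash
python3 -m jog '[{"linear":[0,0.5,-8],"twist":[0,0,0],"claw":5},{"linear":[0,0.5,-14],"twist":[0,0,0],"claw":5},{"linear":[0,0.5,-18],"twist":[0,0,0],"claw":5},{"linear":[0,0.5,-21],"twist":[0,0,0],"claw":5},{"linear":[0,0.5,-24],"twist":[0,0,0],"claw":5}]'
python3 -m jog '[{"linear":[0,0,-2],"twist":[0,0,0],"claw":5},{"linear":[0,0,-4],"twist":[0,0,0],"claw":5},{"linear":[0,0,-6],"twist":[0,0,0],"claw":5},{"linear":[0,0,-6],"twist":[0,0,0],"claw":5},{"linear":[0,0,-6],"twist":[0,0,0],"claw":5}]'
```

```text
time: 11.73
tool_pos: [0.5696, -0.0296, 0.1307]
tcp_rot: [[-0.001, -0.049, 0.999], [0.0, 0.999, 0.049], [-1.0, 0.0, -0.001]]
wrist_force: [0.1, -0.2, -3.4]
opening: 0.0147
time: 12.15
tool_pos: [0.5699, -0.0295, 0.1255]
tcp_rot: [[0.0, -0.049, 0.999], [-0.0, 0.999, 0.049], [-1.0, -0.0, 0.0]]
wrist_force: [-1.4, -1.0, 0.7]
opening: 0.0145
```

```bash
python3 -m jog '[{"linear":[0,0,-2],"twist":[0,0,0],"claw":5},{"linear":[0,0,-4],"twist":[0,0,0],"claw":5},{"linear":[0,0,-6],"twist":[0,0,0],"claw":5},{"linear":[0,0,-7.5],"twist":[0,0,0],"claw":5},{"linear":[0,0,-7.5],"twist":[0,0,0],"claw":5}]'
python3 -m jog '[{"linear":[0,0,0],"twist":[0,0,0],"claw":5},{"linear":[0,0,0],"twist":[0,0,0],"claw":5},{"linear":[0,0,0],"twist":[0,0,0],"claw":5},{"linear":[0,0,0],"twist":[0,0,0],"claw":5},{"linear":[0,0,0],"twist":[0,0,0],"claw":5}]'
python3 -c "
from h import *;shot('wrist','w8');shot('scene','s8');shot('side','e8')
f=lambda p,x,y,w:cv2.resize(cv2.imread(p)[y:y+w,x:x+w],(400,400),interpolation=cv2.INTER_CUBIC)
cv2.imwrite('pics/z8.png',np.hstack([f('pics/s8.png',230,165,100),f('pics/e8.png',220,165,100)]))"
```

```text
time: 12.57
tool_pos: [0.57, -0.0295, 0.1178]
tcp_rot: [[0.0, -0.049, 0.999], [-0.0, 0.999, 0.049], [-1.0, -0.0, 0.0]]
wrist_force: [-1.7, 1.2, 6.2]
opening: 0.0149
time: 12.98
tool_pos: [0.57, -0.0295, 0.118]
tcp_rot: [[0.0, -0.049, 0.999], [0.0, 0.999, 0.049], [-1.0, -0.0, 0.0]]
wrist_force: [-1.7, 0.3, 4.7]
opening: 0.0148
12.9833 [ 0.57   -0.0295  0.118 ] [-0.054  0.422  1.856  0.     0.864 -1.674] [-1.7  0.3  4.7] 0.0148
13.0333 [ 0.57   -0.0295  0.118 ] [-0.054  0.422  1.856  0.     0.864 -1.674] [-2.6  1.4  6.6] 0.0143
13.0833 [ 0.57   -0.0295  0.118 ] [-0.054  0.422  1.855  0.     0.863 -1.674] [-2.4  0.6  5.4] 0.0149
```

View pics/z8.png

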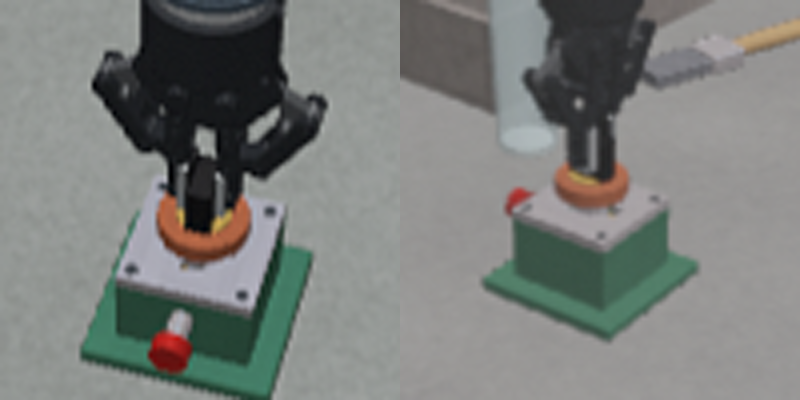

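Head is in the socket, wheel just above the plate in both views, spring force about 9 N, depth about 19 mm. I'll twist clockwise.

```bash
python3 -m jog '[{"linear":[0,0,0],"twist":[0,0,-5],"claw":5},{"linear":[0,0,0],"twist":[0,0,-11],"claw":5},{"linear":[0,0,0],"twist":[0,0,-18],"claw":5},{"linear":[0,0,0],"twist":[0,0,-24],"claw":5},{"linear":[0,0,0],"twist":[0,0,-30],"claw":5}]' 90
python3 -m jog '[{"linear":[0,0,0],"twist":[0,0,-6],"claw":5},{"linear":[0,0,0],"twist":[0,0,-12],"claw":5},{"linear":[0,0,0],"twist":[0,0,-18],"claw":5},{"linear":[0,0,0],"twist":[0,0,-24],"claw":5},{"linear":[0,0,0],"twist":[0,0,-30],"claw":5}]'
python3 -c "
from station import bot;s=bot.observe();print(s['moment'],s['wrist_force'],s['q'])"
```

```text
time: 13.55
tool_pos: [0.5704, -0.0296, 0.1182]
tcp_rot: [[0.001, 0.462, 0.887], [-0.0, 0.887, -0.462], [-1.0, 0.0, 0.001]]
wrist_force: [-0.7, 0.6, 5.9]
opening: 0.0138
time: 13.97
tool_pos: [0.5705, -0.0296, 0.1182]
tcp_rot: [[0.001, 0.843, 0.538], [-0.0, 0.538, -0.843], [-1.0, 0.001, 0.001]]
wrist_force: [-1.3, 0.9, 4.6]
opening: 0.0145
[0.00421659 0.18546644 0.0872982 ] [-1.31612051  0.85769003  4.61493721] [-5.44103859e-02  4.22112458e-01  1.85507611e+00 -1.99814343e-04
  8.63041975e-01 -6.21902885e-01]
```

```bash
python3 -m jog '[{"linear":[0,0,0],"twist":[0,0,-6],"claw":5},{"linear":[0,0,0],"twist":[0,0,-12],"claw":5},{"linear":[0,0,0],"twist":[0,0,-18],"claw":5},{"linear":[0,0,0],"twist":[0,0,-23],"claw":5},{"linear":[0,0,0],"twist":[0,0,-27],"claw":5}]'
python3 -c "
from station import bot;s=bot.observe();print(s['moment'],s['wrist_force'],s['q'])"
python3 -m jog '[{"linear":[0,0,0],"twist":[0,0,-2],"claw":5},{"linear":[0,0,0],"twist":[0,0,-4],"claw":5},{"linear":[0,0,0],"twist":[0,0,-6],"claw":5},{"linear":[0,0,0],"twist":[0,0,-6],"claw":5},{"linear":[0,0,0],"twist":[0,0,-6],"claw":5}]'
python3 -c "
from station import bot;s=bot.observe();print(s['moment'],s['wrist_force'],s['q'])"
```

```text
time: 14.38
tool_pos: [0.5705, -0.0296, 0.1182]
tcp_rot: [[0.001, 0.995, 0.097], [-0.0, 0.097, -0.995], [-1.0, 0.001, 0.0]]
wrist_force: [-1.7, 0.8, 5.8]
opening: 0.0145
[-0.01595882  0.2458752   0.07638019] [-1.69525904  0.82061617  5.80294489] [-5.44008744e-02  4.22103642e-01  1.85507423e+00 -1.61065043e-04
  8.62973740e-01 -1.51244345e-01]
time: 14.8
tool_pos: [0.5705, -0.0296, 0.1182]
tcp_rot: [[0.001, 1.0, -0.003], [-0.0, -0.003, -1.0], [-1.0, 0.001, 0.0]]
wrist_force: [-0.7, -0.1, 5.3]
opening: 0.0144
[0.02256052 0.23721656 0.09218274] [-0.74263026 -0.06480494  5.29871435] [-5.43952935e-02  4.22071632e-01  1.85511786e+00 -1.92360849e-04
  8.63002663e-01 -5.08806231e-02]
```

```bash
python3 -m jog '[{"linear":[0,0,0],"twist":[0,0,-2],"claw":5},{"linear":[0,0,0],"twist":[0,0,-3],"claw":5},{"linear":[0,0,0],"twist":[0,0,-4],"claw":5},{"linear":[0,0,0],"twist":[0,0,-4],"claw":5},{"linear":[0,0,0],"twist":[0,0,-4],"claw":5}]'
python3 -c "
from h import *
from station import bot;s=bot.observe();print(s['moment'],s['wrist_force'],s['q'])
shot('wrist','w9');shot('scene','s9');shot('side','e9')
print(bot.observe()['moment'])
f=lambda p,x,y,w:cv2.resize(cv2.imread(p)[y:y+w,x:x+w],(400,400),interpolation=cv2.INTER_CUBIC)
cv2.imwrite('pics/z9.png',np.hstack([f('pics/s9.png',230,165,100),f('pics/e9.png',220,165,100)]))"
```

```text
time: 15.22
tool_pos: [0.5704, -0.0296, 0.1182]
tcp_rot: [[0.001, 0.997, -0.073], [-0.0, -0.073, -0.997], [-1.0, 0.001, 0.0]]
wrist_force: [-0.1, -0.5, 5.4]
opening: 0.0141
[0.00501626 0.24607602 0.20240302] [-0.0655953  -0.54544788  5.44712894] [-5.43794005e-02  4.22124983e-01  1.85512857e+00 -2.11442828e-04
  8.63051542e-01  1.86855755e-02]
15.2167 [ 0.5704 -0.0296  0.1182] [-0.054  0.422  1.855 -0.     0.863  0.019] [-0.1 -0.5  5.4] 0.0141
15.2667 [ 0.5704 -0.0296  0.1182] [-0.054  0.422  1.855 -0.     0.863  0.019] [-0.9  1.1  5.5] 0.0145
15.3167 [ 0.5704 -0.0296  0.1182] [-0.054  0.422  1.855 -0.     0.863  0.019] [-1.8  0.7  5.9] 0.0144
[0.02534032 0.2325072  0.2099437 ]
```

View pics/z9.png

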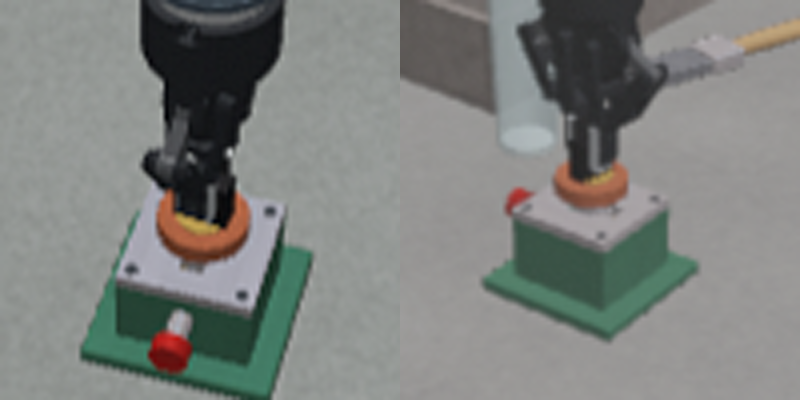

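View pics/w9.png

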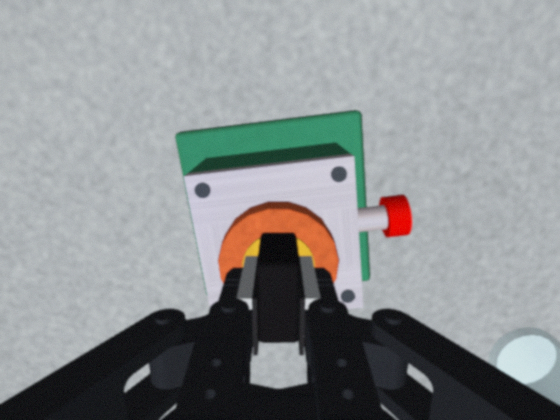

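View pics/s9.png

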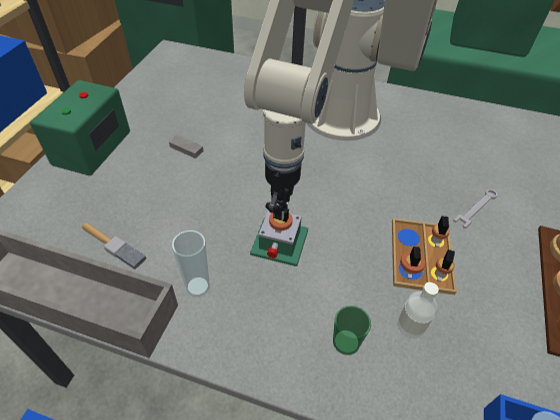

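The turning moment jumped from 0.09 to 0.21 N m, so the stop is reached. The bar is still square in the jaws at (279,285), and the small head stands upright in the rack at (441,232). I'm handing it in.

```bash
python3 -c "
from station import bot;print(bot.sign_off());s=bot.observe();print(s['time'],s['moment'],s['opening'],s['tool_pos'])"
```

```text
the job is handed in; nothing more can be done
None
the job is handed in; nothing more can be done
```

I did both parts and handed the job in at about 15.3 s. `sign_off` reports no verdict, and the robot gave no readings after hand-in.

- **Small head:** it stands upright, released, on the free yellow disc of the narrow row. I checked this in the scene camera after release and again at the end.
- **Large head:** its lugs went down through the slots and I pushed it in about 19 mm below the mouth, with a spring force of about 9 N. I then turned it about 97° clockwise. The turning moment rose from 0.09 to 0.21 N m over the last 4°, which shows it reached the stop.
- **Final hold:** the head is still gripped with a 90 N setting and a 14.4 mm opening. The tool is within about 0.5 mm of the measured socket axis.
- **Other objects:** the stored heads, vase, tumbler, oil bottle and stone look unmoved in the last scene picture.

None of my checks failed or disagreed, except that the automatic wheel outlines from the side camera were partly spoiled by other orange or brown objects. For the fit I relied on the wrist and scene views, which agreed to about 1 mm.

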